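Clear the mug off the inspection stand, then draw its post up and hold it for clamping

TASK

Somebody has parked a mug on the glass-inspection stand: lift it off and set it upright on the round cork mat beside the stand, and let go of it while the post is still down. Then grip the round disc at the top of the stand and draw its post straight up out of the snug sleeve until the whole green band shows above the sleeve, with the red band below it still hidden inside, and finish holding it there, still gripped, so that I can tighten the clamp screw. Leave everything else where it is.

Things in the scene. Friction and masses are not known exactly. Their poses are not given: they have to be found in the camera images.
- stand: glass-inspection stand, fixed: green round foot 112 mm across, 22 mm high, and an upright aluminium sleeve 38 mm across up to 130 mm height. At 94 to 116 mm height a dark clamp collar (49 mm across) with lugs and a brass wing screw reaches 50 mm out from the axis on the stand's own -x side; it is slack and need not be touched. Origin on the axis at table height; z up
- sleeve_mouth (a point): centre of the sleeve's upper end, on the axis, 130 mm above the table; the vertical bore below it is 20 mm wide and 108 mm deep
- post: the stand's sliding post, loose, 0.3 to 0.5 kg: an aluminium disc (60 mm across, 12 mm thick), under it a dark hub 28 mm across, 25 mm long, under that a steel rod 18 mm across, 104 mm long, that stands in the sleeve's bore with 1 mm play all round. Nothing brakes it: let go, it drops back. Origin on the axis at the hub's underside; z along the axis, up
- hub_underside (a point): the post's origin; its height above sleeve_mouth is how far the post is drawn out (0 at the start: the hub rests on the sleeve). On the rod below it are a green band, 42 to 50 mm below this point, and a red band, 74 to 84 mm below it, both hidden in the sleeve at the start
- disc_top (a point): centre of the disc's upper face, 37 mm above hub_underside. Fingers can take the disc's knurled rim from above; beside the hub they have 25 mm of free height under the disc down to the sleeve's end
- mug: white mug, 69 mm across, 68 mm high, 0.19 to 0.31 kg, with one ear-shaped handle; it stands on the disc. Origin at its underside, 11.5 mm from the mug's axis towards the handle; z up; the handle points to its own -y, is 8 mm thick along the mug's x, and its upright outer part runs 22 to 55 mm above the underside, 46 to 58 mm out from the mug's axis
- mug_foot (a point): centre of the mug's underside, on its axis
- mug_handle (a point): middle of the handle's upright outer part, 46 mm above the mug's underside and 51.5 mm out from the mug's axis; it can be pinched here from above across its 8 mm thickness, along the mug's x
- cork_mat: round cork mat, 120 mm across, 6 mm thick, fixed on the table to the left or right of the stand; origin at the centre of its underside
- mat_top (a point): centre of the mat's upper face, 6 mm above the table
- tape_roll: bystander: roll of cream tape lying flat on the other side of the stand from the mat, 104 mm across, 25 mm high; origin under its centre
- amphora: bystander: little speckled blue-white amphora, 128 mm high, 60 mm across, far left of the work; origin under its centre
- tumbler: bystander: clear tumbler, 56 mm across, 70 mm high, far right; origin under its centre
- wax_tin: bystander: round flat tin, 67 mm across, 24 mm high, in front of the stand, to its right; origin under its centre

How it is judged:
By the outcome, as a careful person would: the job done as asked, in the order asked, and still so for the second after the job is handed in, while the arm keeps its last pose, push and grip.
It also fails if it takes over 54 s, if anything falls off the work surface, if the arm or the gripper's body presses on something with over 40 N, if the wrist force passes 120 N, or if a joint passes its speed limit or range.

ROBOT

A 6-joint arm with a two-finger parallel gripper is mounted at the origin on a cart in front of the work surface, level with it; the furniture and walls round the work are solid. World frame = base frame: x ahead of the robot, y to its left, z up, the work surface at z = 0. Lengths are in m, angles in degrees, forces in N, time in s.
With the tool pointing down it reaches from about 0.35 to 0.875 m from the base axis. Payload 4.2 kg.
Tool frame: the origin (TCP) lies at the very end of the fingers, on their centre line; the grasp point (between the pads) lies 19 mm behind it; x points along the fingers, y is the direction in which the jaws open and shut, and the axes are right-handed (so a half turn about x gives the same grasp; the last joint's range is limited). The gripper opens to 85 mm and grips with 20 to 120 N. Pads are 22 mm wide; open, the fingers measure 114 mm over their backs; the gripper's body (76 mm by 85 mm) begins 54 mm behind the grasp point. The pads swing forward as they close: fully open they stand 13 mm farther back than shut.
Start: joints at [-50.501, 22.042, 0.453, 0, -68.411, -14.817], TCP at [0.261, -0.568, 0.231] pointing down, gripper open.
Joint ranges: [-179.83, 179.83], [-69.29, 118.12], [-61.27, 80.66], [-181.25, 117.63], [-171.15, -9.14], [-177.46, 177.46]. Speed limits (degrees/s): [159.86, 159.86, 180, 180, 180, 180].

INTERFACE

Orientations are given as [roll, pitch, yaw] about the fixed x, y, z axes, in that order (R = Rz(yaw) Ry(pitch) Rx(roll)).
In Python, from rig import telemetry, viewer, ticket gives the robot as it stands. The module is installed in compiled form; this text tells all that it offers.
- The arm moves only by the tool carry_out, never from a script. Its argument "motion" is a list of rows, each a list of 5 numbers: the shift along the world's x, y, z in cm, then the turn about the world's z in degrees, then the opening, from 0 (shut) to 1 (fully open). A call has 1 to 5 rows; each row is the pose to reach, as a shift and turn from the pose commanded when the call began; what a row does not reach only later rows make up. A row lasts 1/8 s, in which the tool goes at most 62.5 mm and 10.7 degrees, less where a joint would pass 70% of its speed; a pose out of reach is approached as far as the arm can. A call with a gripper value outside its range is refused whole. The fingers move at their own pace and stop on an object; "force" is the grip in N (left out, the last holds). Time passes only in rows, so rows that repeat a pose let the fingers close. It gives the time, the measured TCP pose, the force and the opening at its end, in the units of the state.
- telemetry.observe(): the state, without advancing time (a new reading comes with each control period).
- viewer.grab_frame(name): name is "scene" or "side" or "wrist"; returns a dict with "image" (400x640x3 uint8, red, green, blue), "z_map" (400x640 float32, m along the optical axis (not along the pixel's ray), 0 where there is no reading), "vertical_fov" (degrees; the focal length in pixels is half the picture's height over the tangent of half this angle, whatever the lens; pixels are square), "cx", "cy" (the principal point, pixels), "R" (3x3) and "t" (3): a world point X has camera coordinates R X + t; the wrist camera has in their place "hand_eye" (4x4, takes a point from camera to tool coordinates, whose origin is the TCP and whose axes are the tool frame's). Camera axes: x right, y down, z forward; pixel columns grow to the right and rows downward; lengths in m; the calibration is good to about 2 mm. A picture is of the moment at which its call begins: read the wrist's pose just before it.
- ticket.close_job(): hands the job in, once; it reports no verdict.
The state is a dict: "t": time; "qpos": joint angles; "joint_velocities": joint speeds; "tau": joint torques, N m; "eef_pos": TCP position; "tool_rot": TCP orientation; "contact_force": force on the tool from outside, world axes, zero at the start; "wrist_torque": the same for the moment, N m; "finger_gap": finger opening in m.
Only numpy, scipy, OpenCV 4.12 (cv2) and the standard library are available. Lean on these libraries where they do the work, as an engineer would, in place of code of your own. Each camera call takes 0.05 s, during which the arm holds its last target.

## Working session

There is one attempt and no reset: what is moved stays moved. The work goes in short steps, Python scripts to look and compute and a tool call to move; the robot and the scene stay as the last step left them, time stands still between calls to the robot, and variables do not carry over. Pictures are saved under pics/ and viewed, and the job is handed in when it is done.

Besides the shell and the picture viewer there is one more tool, called in YAML: its name, and indented under it one key for each argument. carry_out: Moves the arm, as the interface text tells. Its arguments: {"type":"object","properties":{"motion":{"type":"array"},"force":{"type":"number"}},"required":["motion"]}

```bash
mkdir -p pics
cat > h.py <<'E'
import numpy as np, cv2
from rig import telemetry, viewer, ticket
from scipy.spatial.transform import Rotation as Ro
def grab(n,save=None):
    s=telemetry.observe(); f=viewer.grab_frame(n)
    if save: cv2.imwrite('pics/'+save,cv2.cvtColor(f['image'],cv2.COLOR_RGB2BGR)); np.savez('pics/'+save[:-4]+'.npz',P=pts(n,f,s),img=f['image'])
    return f,s
def pts(n,f,s):
    z=f['z_map'].astype(float);h,w=z.shape
    F=h/2/np.tan(np.radians(f['vertical_fov'])/2)
    v,u=np.mgrid[:h,:w]
    C=np.stack([(u-f['cx'])/F*z,(v-f['cy'])/F*z,z],-1)
    if n=='wrist':
        H=np.array(f['hand_eye']);T=C@H[:3,:3].T+H[:3,3]
        R=Ro.from_euler('xyz',s['tool_rot'],degrees=True).as_matrix()
        P=T@R.T+np.array(s['eef_pos'])
    else:
        P=(C-np.array(f['t']))@np.array(f['R'])
    P[z==0]=np.nan
    return P
E
python3 - <<'E'
from h import *
print(telemetry.observe())
for n in ('scene','side','wrist'):
    f,s=grab(n,n+'0.png'); print(n,f['vertical_fov'],f['cx'],f['cy'],np.mean(f['z_map']>0))
E
```

```text
{'t': 0.0, 'qpos': array([-5.05011708e+01,  2.20924999e+01,  3.80695838e-01, -3.03860977e-02,
       -6.84105021e+01, -1.48181362e+01]), 'joint_velocities': array([-0.04813771,  0.08483245, -0.04428185,  0.01875405, -0.14760407,
        0.00566877]), 'tau': array([ 6.76211334e-05, -3.92291272e+01,  1.88404584e+01,  4.18624252e+00,
       -4.61233474e-03, -1.64018917e-05]), 'eef_pos': array([ 0.26077726, -0.56736364,  0.2302059 ]), 'tool_rot': array([ 91.82117004,  89.87447538, 116.49065223]), 'contact_force': array([-0.43025964, -0.78343453, -0.44562285]), 'wrist_torque': array([-0.01872409, -0.01483841, -0.04863339]), 'finger_gap': 0.0851203193443883}
scene 42.46285877211588 325.3223567188954 200.64949296213342 0.99583203125
side 51.87312455555406 315.64809368443105 202.64314078891076 0.99549609375
wrist 61.21347764553126 321.5478705475412 197.88466002449394 0.9961015625
```

View pics/scene0.png

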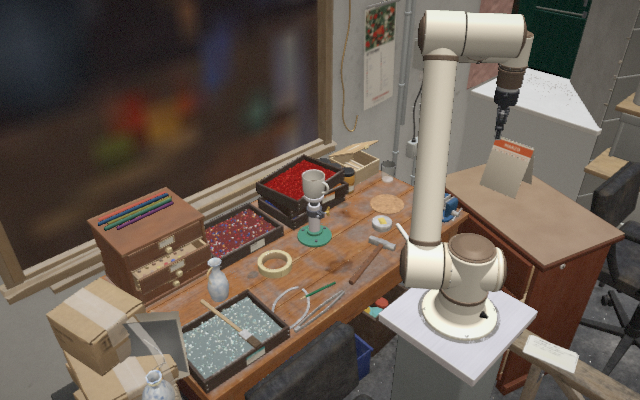

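View pics/side0.png

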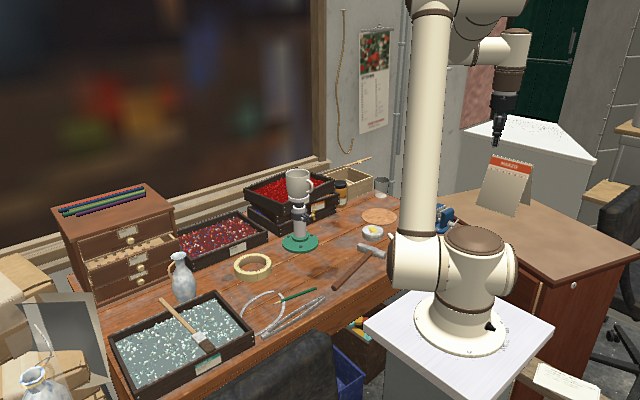

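View pics/wrist0.png

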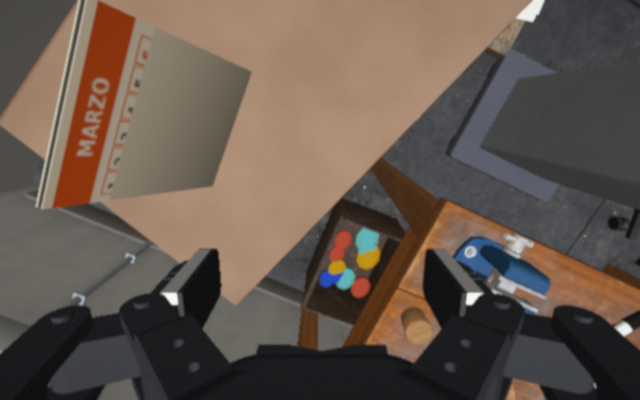

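The scene view shows the mug on the stand at about (313,184) with its handle towards the right (325,187). The foot is at (314,235), the mat at (387,204), the tin at (382,222) and the tape at (275,263).

Run:
```python
from h import *
for n in ('scene','side'):
    d=np.load(f'pics/{n}0.npz');P=d['P'];I=d['img'].astype(int)
    print(n)
    pp={'scene':dict(mat=(387,204),foot=(305,240),mug=(313,188),handle=(326,187),tape=(275,255),tin=(382,219),tumb=(388,170)),'side':dict(mat=(380,216),foot=(290,245),mug=(298,185),handle=(311,186),tin=(372,230))}[n]
    for k,(u,v) in pp.items(): print(k,P[v,u].round(3))
    X,Y,Z=P[...,0],P[...,1],P[...,2]
    r,g,b=I[...,0],I[...,1],I[...,2]
    m=(g>r+25)&(g>b+5)&(Z<0.04)&(Z>0.015)&(X>.35)&(X<.9)&(abs(Y)<.3); print('foot',m.sum(),np.nanmedian(P[m],0),np.nanmin(P[m],0),np.nanmax(P[m],0))
    # mug: white z .165-.25
    c=P[pp['foot'][1],pp['foot'][0]]
    m=(abs(X-c[0])<.1)&(abs(Y-c[1])<.12)&(Z>.13)&(Z<.27); print('mug+',m.sum(),np.nanmin(P[m],0),np.nanmax(P[m],0))
    u,v=pp['mug']; crop=d['img'][v-40:v+70,u-60:u+110]
    cv2.imwrite(f'pics/{n}_crop.png',cv2.cvtColor(cv2.resize(crop,None,fx=4.5,fy=4.5,interpolation=cv2.INTER_CUBIC),cv2.COLOR_RGB2BGR))
```

```text
scene
mat [ 0.458 -0.248  0.005]
foot [0.499 0.106 0.017]
mug [0.481 0.085 0.213]
handle [nan nan nan]
tape [0.516 0.215 0.011]
tin [ 0.401 -0.152  0.019]
tumb [ 0.551 -0.359  0.058]
foot 241 [0.49331957 0.07315829 0.01848318] [0.45150136 0.01183722 0.01501097] [0.5523527  0.11387585 0.03615778]
mug+ 736 [0.44980537 0.02167915 0.13097741] [0.54579344 0.09563812 0.23601795]
side
mat [ 0.459 -0.252  0.006]
foot [0.504 0.098 0.015]
mug [0.483 0.076 0.211]
handle [0.459 0.05  0.208]
tin [ 0.393 -0.14   0.023]
foot 248 [0.49271105 0.07064958 0.01835898] [0.45543719 0.01610344 0.01500972] [0.55266788 0.10768576 0.03546834]
mug+ 827 [0.45358759 0.02141824 0.13020206] [0.54658729 0.0928346  0.23595223]
```

View pics/scene_crop.png

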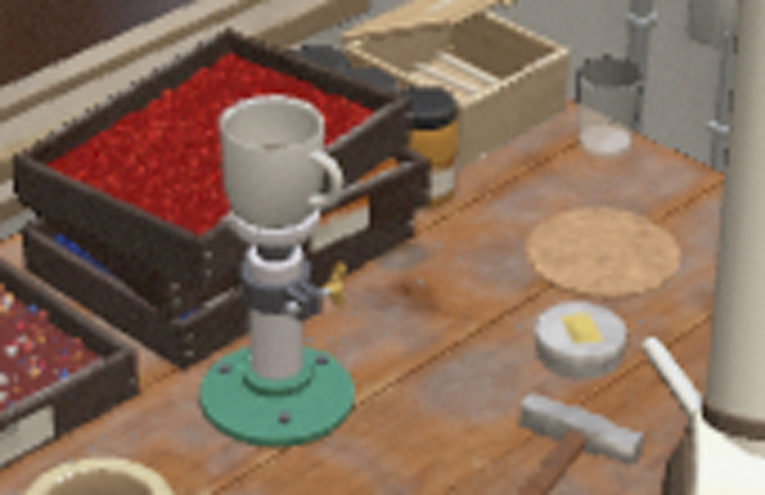

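Run:
```python
from h import *
s=telemetry.observe();R=Ro.from_euler('xyz',s['tool_rot'],degrees=True).as_matrix();print(R.round(3))
f,s=grab('wrist');H=np.array(f['hand_eye']);print(H.round(3))
print('cam world',(R@H[:3,3]).round(3),'fwd',(R@H[:3,2]).round(3))
for n in ('scene','side'):
    d=np.load(f'pics/{n}0.npz');P=d['P'];X,Y,Z=P[...,0],P[...,1],P[...,2]
    m=(X>.4)&(X<.75)&(abs(Y)<.25)&(Z>.04)&(Z<.35)
    H2,xe,ye=np.histogram2d(X[m],Y[m],bins=[np.arange(.4,.76,.03),np.arange(-.25,.26,.05)])
    print(ye.round(2))
    for i in range(len(xe)-1):
        row=[]
        for j in range(len(ye)-1):
            mm=m&(X>=xe[i])&(X<xe[i+1])&(Y>=ye[j])&(Y<ye[j+1]); row.append('%.2f'%np.nanmax(Z[mm]) if mm.sum()>2 else ' -- ')
        print('%.2f'%xe[i],*row)
    # circle fits
    from scipy.optimize import least_squares
    m=(abs(X-.5)<.07)&(abs(Y-.06)<.07)&(Z>.172)&(Z<.228)
    p=P[m][:,:2]
    r=least_squares(lambda q:np.hypot(p[:,0]-q[0],p[:,1]-q[1])-.0345,[.51,.06],loss='soft_l1',f_scale=.002);print('mug',r.x,m.sum())
    m=(abs(X-.5)<.07)&(abs(Y-.06)<.07)&(Z>.03)&(Z<.09)
    p=P[m][:,:2]
    r=least_squares(lambda q:np.hypot(p[:,0]-q[0],p[:,1]-q[1])-.019,[.51,.06],loss='soft_l1',f_scale=.002);print('sleeve',r.x,m.sum())
```

```text
[[-0.001 -0.417  0.909]
 [ 0.002  0.909  0.417]
 [-1.     0.002 -0.   ]]
[[-0.001 -0.259  0.966 -0.144]
 [ 1.    -0.     0.001  0.001]
 [ 0.     0.966  0.259 -0.064]
 [ 0.     0.     0.     1.   ]]
cam world [-0.059 -0.026  0.144] fwd [ 0.234  0.111 -0.966]
[-0.25 -0.2  -0.15 -0.1  -0.05 -0.    0.05  0.1   0.15  0.2   0.25]
0.40  --   --   --   --   --   --   --   --   --   -- 
0.43  --   --   --   --   --  0.22 0.22  --   --   -- 
0.46  --   --   --   --   --  0.23 0.23  --   --   -- 
0.49  --   --   --   --   --  0.24 0.23  --   --   -- 
0.52  --   --   --   --   --  0.24 0.24  --   --   -- 
0.55  --  0.09 0.09 0.13 0.06 0.12 0.13  --  0.05  -- 
0.58 0.09 0.13 0.13 0.13 0.06 0.12 0.13 0.04 0.05 0.05
0.61 0.09 0.12 0.12 0.11 0.12 0.12 0.13  --   --   -- 
0.64 0.09 0.12 0.13  --  0.12 0.12 0.13 0.04  --   -- 
0.67 0.09 0.12 0.13 0.12 0.12 0.12 0.13 0.12  --   -- 
0.70 0.09  --  0.13 0.12 0.12 0.12 0.13 0.13  --   -- 
mug [0.50809412 0.0568153 ] 513
sleeve [0.50986882 0.05688543] 198
[-0.25 -0.2  -0.15 -0.1  -0.05 -0.    0.05  0.1   0.15  0.2   0.25]
0.40  --   --   --   --   --   --   --   --   --   -- 
0.43  --   --   --   --   --  0.22 0.22  --   --   -- 
0.46  --   --   --   --   --  0.23 0.24  --   --   -- 
0.49  --   --   --   --   --  0.24 0.23  --   --   -- 
0.52  --   --   --   --   --  0.24 0.24  --   --   -- 
0.55  --  0.08 0.09 0.12 0.12 0.12 0.13  --   --   -- 
0.58 0.09 0.13 0.13 0.13 0.09 0.11 0.13 0.04 0.05 0.05
0.61 0.09 0.13 0.12 0.11  --  0.12 0.13 0.04  --   -- 
0.64 0.09 0.12 0.13  --  0.12 0.12 0.12 0.04  --   -- 
0.67 0.08 0.12 0.13  --  0.12 0.12 0.13 0.12  --   -- 
0.70  --   --  0.12  --  0.12 0.12 0.12 0.13  --   -- 
mug [0.51008333 0.05582418] 546
sleeve [0.51091073 0.05626709] 247
```

carry_out:
  motion:
    - [0,4,4.5,0,1]
    - [2,9,7,0,1]
    - [5,14,9,0,1]
    - [7,19,11,0,1]
    - [9,24,13,0,1]

```text
t: 0.82
eef_pos: [0.3513, -0.3261, 0.3619]
tool_rot: [12.0, 90.0, 36.6]
contact_force: [1.2, 0.5, 0.4]
finger_gap: 0.0853
```

carry_out:
  motion:
    - [2,5,1,0,1]
    - [4,11,1,0,1]
    - [6,17,1,0,1]
    - [8,23,1,0,1]
    - [9,28,1,0,1]

```text
t: 1.45
eef_pos: [0.4412, -0.0457, 0.3712]
tool_rot: [43.0, 90.0, 67.8]
contact_force: [0.3, -0.4, 0.5]
finger_gap: 0.0855
```

carry_out:
  motion:
    - [1,5,0,0,1]
    - [1,5,0,0,1]
    - [1,5,0,0,1]

```text
t: 1.82
eef_pos: [0.4508, 0.0021, 0.3712]
tool_rot: [-174.1, 90.0, -149.3]
contact_force: [0.3, -1.0, 0.1]
finger_gap: 0.0852
```

Run:
```python
from h import *
f,s=grab('wrist','wrist1.png');print(s['t'],s['eef_pos'],s['tool_rot'])
```

```text
1.825 [0.45079814 0.00205565 0.37118456] [-174.06002143   89.967947   -149.34543322]
```

View pics/wrist1.png

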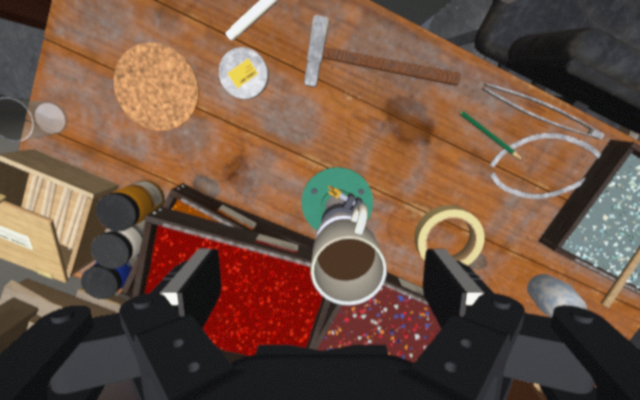

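The wrist view shows the mug's rim centred near (348,270), with dark content inside. The handle is at (362,218), pointing towards the robot. The mat is at (155,85), the tin at (243,73) and the tape at (450,235).

```bash
cat > m.py <<'E'
from h import *
from scipy.optimize import least_squares
def circ(p,r,c0):
    q=least_squares(lambda q:np.hypot(p[:,0]-q[0],p[:,1]-q[1])-r,c0,loss='soft_l1',f_scale=.002)
    return q.x,np.median(abs(q.fun))
E
python3 - <<'E'
from m import *
s=telemetry.observe();R=Ro.from_euler('xyz',s['tool_rot'],degrees=True).as_matrix();print('tool y',R[:,1].round(3))
d=np.load('pics/wrist1.npz');P=d['P'];I=d['img'].astype(int);X,Y,Z=P[...,0],P[...,1],P[...,2]
near=(abs(X-.51)<.09)&(abs(Y-.056)<.09)
m=near&(Z>.229)&(Z<.245);p=P[m];print('rim',m.sum(),p.min(0),p.max(0),(p.min(0)+p.max(0))/2)
r=np.hypot(X-.5095,Y-.056)
print(circ(p[:,:2],.033,[.51,.056]))
m=near&(Z>.18)&(Z<.24)&(r>.04);p=P[m];print('handle',m.sum(),p.mean(0),p.min(0),p.max(0))
c=p.mean(0)[:2]-[.5095,.056];print('dir',np.degrees(np.arctan2(c[1],c[0])))
for lo,hi in((.036,.042),(.042,.047),(.047,.053),(.053,.06)):
    mm=near&(Z>.18)&(Z<.24)&(r>lo)&(r<hi)
    if mm.sum():print(lo,mm.sum(),P[mm].mean(0),np.degrees(np.arctan2(*(P[mm].mean(0)[1::-1]-[.056,.5095]))))
m=(abs(X-.46)<.09)&(abs(Y+.25)<.1)&(Z>.003)&(Z<.012);p=P[m];
rr,g,b=[I[...,i] for i in range(3)]
print('matpix',P[85,155],P[73,243])
mm=np.zeros(Z.shape,np.uint8);mm[35:135,105:205]=1
lab=(mm>0)&(rr>170)&(g>110);lab=cv2.morphologyEx(lab.astype(np.uint8),cv2.MORPH_OPEN,np.ones((3,3)))>0
p=P[lab];h=cv2.convexHull(p[:,:2].astype(np.float32))[:,0];print('mat',cv2.minEnclosingCircle(h),np.median(p,0),lab.sum())
# liquid
m=near&(r<.025)&(Z<.235);print('liquid z',np.nanmedian(Z[m]))
E
```

```text
tool y [-0.417  0.909 -0.   ]
rim 1003 [0.47717265 0.02394265 0.22901119] [0.54590264 0.09225882 0.2377343 ] [0.51153765 0.05810073 0.23337275]
(array([0.51104112, 0.05796167]), np.float64(0.0006276491035334467))
handle 218 [0.4625654  0.0493005  0.21589404] [0.45509745 0.04589959 0.18897681] [0.47016626 0.05512436 0.22799005]
dir -171.8764041551739
0.036 166 [0.49851229 0.06475961 0.22410469] 141.4374741336821
0.042 69 [0.46549462 0.04985644 0.21724803] -172.0523411560429
0.047 86 [0.46001916 0.04856376 0.21628329] -171.45325557762004
0.053 30 [0.45613532 0.04891237 0.2110402 ] -172.43454048461237
matpix [ 0.46297044 -0.25218554  0.00675581] [ 0.39525285 -0.13977321  0.02441656]
mat ((0.47191375494003296, -0.25672823190689087), 0.06665802747011185) [nan nan nan] 5866
liquid z 0.1979202574189474
```

carry_out:
  motion:
    - [3,2.8,0,-7,1]
    - [6,5.6,0,-14,1]
    - [6,5.6,-5,-14,1]
    - [6,5.6,-8,-14,1]
    - [6,5.6,-8,-14,1]

```text
t: 2.5
eef_pos: [0.5098, 0.0564, 0.2892]
tool_rot: [-169.1, 89.7, -158.5]
contact_force: [-0.2, -0.5, 1.2]
finger_gap: 0.0855
```

Run:
```python
from m import *
f,s=grab('wrist','wrist2.png');print(s['t'],s['eef_pos'],s['tool_rot'])
d=np.load('pics/wrist2.npz');P=d['P'];X,Y,Z=P[...,0],P[...,1],P[...,2]
m=(abs(X-.51)<.05)&(abs(Y-.056)<.05)&(Z>.229)&(Z<.245);p=P[m];print(m.sum(),p.min(0),p.max(0),circ(p[:,:2],.033,[.51,.056]))
```

```text
2.5 [0.50981643 0.05635322 0.28923876] [-169.08342459   89.67964719 -158.53565247]
1985 [0.47738883 0.02419451 0.22900084] [0.54594315 0.09305875 0.2378939 ] (array([0.51126655, 0.05844811]), np.float64(0.0006785676714194944))
```

View pics/wrist2.png

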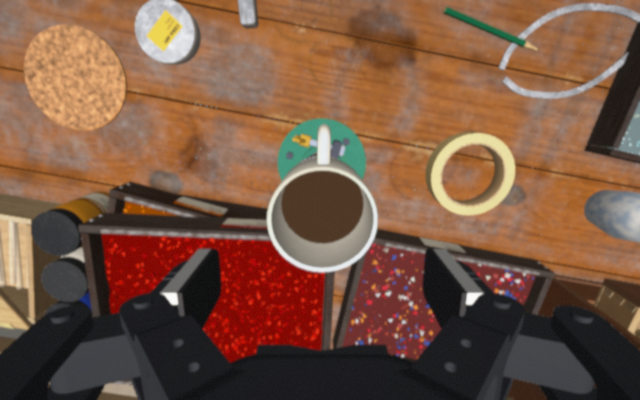

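The mug's rim is centred at column 322, between the fingers (about 217 and 427). The handle at (323,145) is square to the jaws, so I descend.

carry_out:
  motion:
    - [0.1,0.2,-4,0,1]
    - [0.1,0.2,-8,0,1]
    - [0.1,0.2,-10.2,0,1]
    - [0.1,0.2,-10.2,0,1]
    - [0.1,0.2,-10.2,0,1]

```text
t: 3.18
eef_pos: [0.5136, 0.0602, 0.1917]
tool_rot: [3.0, 89.7, 13.7]
contact_force: [0.8, -0.2, 0.0]
finger_gap: 0.0857
```

carry_out:
  motion:
    - [0,0,0,0,0.75]
    - [0,0,0,0,0.6]
    - [0,0,0,0,0.6]
    - [0,0,0,0,0.6]
    - [0,0,0,0,0.6]
  force: 35

```text
t: 3.8
eef_pos: [0.5133, 0.0602, 0.1915]
tool_rot: [-5.2, 89.8, 5.5]
contact_force: [-0.4, -1.2, 6.2]
finger_gap: 0.0673
```

carry_out:
  motion:
    - [0,0,0,0,0.5]
    - [0,0,0.5,0,0.5]
    - [0,0,1.5,0,0.5]
    - [0,0,3,0,0.5]
    - [0,0,4,0,0.5]
  force: 45

```text
t: 4.42
eef_pos: [0.5124, 0.0603, 0.2307]
tool_rot: [10.0, 89.9, 20.7]
contact_force: [0.2, -0.4, -2.5]
finger_gap: 0.0665
```

Run:
```python
from m import *
f,s=grab('side','side3.png');print(s['t'],s['eef_pos'],s['tool_rot'],s['contact_force'],s['finger_gap'])
c=f['image'][130:290,220:460];cv2.imwrite('pics/side3c.png',cv2.cvtColor(cv2.resize(c,None,fx=3,fy=3),cv2.COLOR_RGB2BGR))
```

```text
4.425 [0.51238172 0.06031545 0.23065343] [10.03047893 89.91730287 20.7193054 ] [ 0.23442164 -0.42443853 -2.52999637] 0.06645520102977233
```

View pics/side3c.png

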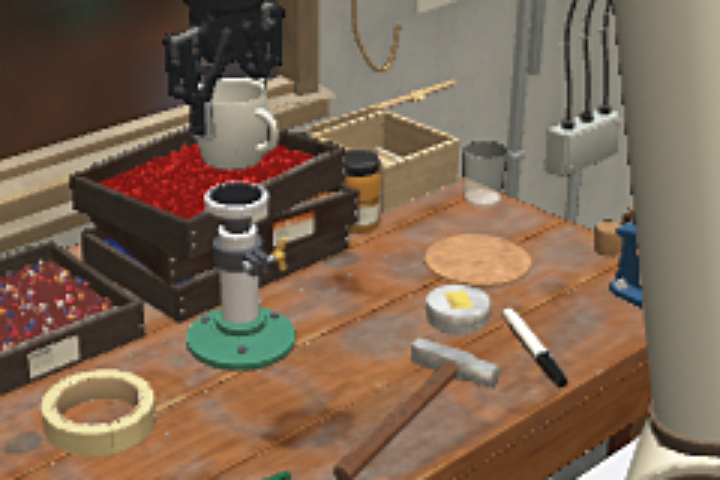

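The mug hangs upright, clear of the disc, and the stand is undisturbed. Next I refine the mat's centre.

Run:
```python
from m import *
for n,box in (('scene0',(360,185,415,222)),('side0',(355,205,402,230)),('side3',(355,205,402,230)),('wrist1',(105,35,205,135)),('wrist2',(15,15,130,135))):
    d=np.load(f'pics/{n}.npz');P=d['P'];I=cv2.cvtColor(d['img'],cv2.COLOR_RGB2HSV).astype(int)
    x0,y0,x1,y1=box
    hsv=I[y0:y1,x0:x1].reshape(-1,3)
    c=np.median(I[(y0+y1)//2-4:(y0+y1)//2+5,(x0+x1)//2-4:(x0+x1)//2+5].reshape(-1,3),0)
    # lower left wood color differs in V mainly
    m=np.zeros(P.shape[:2],bool);m[y0:y1,x0:x1]=True
    m&=(I[...,2]>c[2]-35)&(abs(I[...,0]-c[0])<8)&(abs(P[...,2])<.02)
    m=cv2.morphologyEx(m.astype(np.uint8),cv2.MORPH_OPEN,np.ones((3,3)))
    k,l,st,ce=cv2.connectedComponentsWithStats(m);j=1+np.argmax(st[1:,4]);p=P[l==j]
    print(n,c,st[j],'minenc',cv2.minEnclosingCircle(p[:,:2].astype(np.float32)),p.mean(0).round(4),(np.percentile(p,[1,99],0)).round(3).tolist())
```

```text
scene0 [ 15.  97. 196.] [360 190  51  32 797] minenc ((0.46582692861557007, -0.23497769236564636), 0.1110534518957138) [ 0.462  -0.2562  0.0026] [[0.361, -0.334, -0.006], [0.563, -0.197, 0.01]]
side0 [ 14. 119. 218.] [362 208  35  17 459] minenc ((0.4692564904689789, -0.25870418548583984), 0.06827717274427414) [ 0.4634 -0.2512  0.0055] [[0.41, -0.308, 0.001], [0.52, -0.197, 0.009]]
side3 [ 14. 118. 219.] [362 208  35  17 455] minenc ((0.4696761667728424, -0.2511627972126007), 0.06597448885440826) [ 0.4629 -0.2508  0.0056] [[0.407, -0.308, 0.002], [0.522, -0.196, 0.009]]
wrist1 [ 14. 128. 212.] [ 113   42   85   89 5606] minenc ((0.46717461943626404, -0.2524079978466034), 0.06189887225627899) [ 0.4651 -0.251   0.0067] [[0.41, -0.306, 0.002], [0.523, -0.195, 0.009]]
wrist2 [ 14. 128. 216.] [  24   25  101  106 7758] minenc ((0.46579134464263916, -0.2532992362976074), 0.062416691333055496) [ 0.4652 -0.2502  0.0068] [[0.411, -0.306, 0.004], [0.523, -0.195, 0.009]]
```

carry_out:
  motion:
    - [-0.3,-2,0,0,0.5]
    - [-1,-5.5,0,0,0.5]
    - [-1.7,-10,0,0,0.5]
    - [-2.4,-15,0,0,0.5]
    - [-3,-19,-1,0,0.5]

```text
t: 5.1
eef_pos: [0.4813, -0.1322, 0.2196]
tool_rot: [-18.3, 89.9, -7.7]
contact_force: [0.4, -0.6, -3.2]
finger_gap: 0.0666
```

carry_out:
  motion:
    - [-0.6,-5,-2,0,0.5]
    - [-1.2,-9,-4,0,0.5]
    - [-1.6,-11.5,-7,0,0.5]
    - [-1.7,-12.2,-10,0,0.5]
    - [-1.7,-12.2,-13,0,0.5]

```text
t: 5.72
eef_pos: [0.4638, -0.2533, 0.0881]
tool_rot: [159.8, 89.9, 170.4]
contact_force: [0.1, 0.0, -2.3]
finger_gap: 0.0671
```

carry_out:
  motion:
    - [0,0,-2,0,0.5]
    - [0,0,-3,0,0.5]
    - [0,0,-3,0,0.5]

```text
t: 6.1
eef_pos: [0.4644, -0.2521, 0.0589]
tool_rot: [161.5, 89.9, 172.2]
contact_force: [-0.2, 0.1, -1.9]
finger_gap: 0.0667
```

Next the final lowering: TCP to about 0.031, so 2.8 cm more, slowly.

carry_out:
  motion:
    - [0,0,-1,0,0.5]
    - [0,0,-2,0,0.5]
    - [0,0,-2.4,0,0.5]
    - [0,0,-2.6,0,0.5]
    - [0,0,-2.6,0,0.5]

```text
t: 6.72
eef_pos: [0.4651, -0.2519, 0.0333]
tool_rot: [-59.4, 90.0, -48.7]
contact_force: [0.2, -0.6, -3.1]
finger_gap: 0.0665
```

Run:
```python
from m import *
f,s=grab('side','side4.png');print(s['t'],s['eef_pos'],s['tool_rot'],s['contact_force'],s['finger_gap'])
c=f['image'][150:270,300:480];cv2.imwrite('pics/side4c.png',cv2.cvtColor(cv2.resize(c,None,fx=4,fy=4),cv2.COLOR_RGB2BGR))
```

```text
6.725 [ 0.46510577 -0.25185987  0.0333053 ] [-59.39525035  89.99661553 -48.70642969] [ 0.15148205 -0.60338277 -3.05302208] 0.06653399063416648
```

View pics/side4c.png

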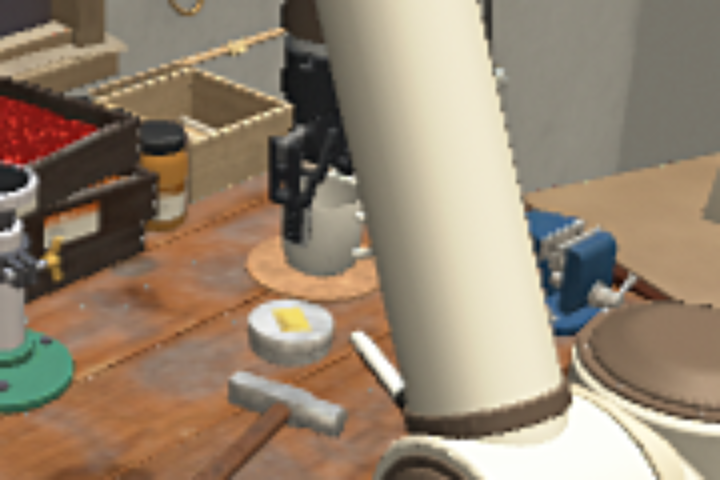

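The mug is upright over the mat, still about 2–3 mm above it, with its full weight on the tool. I lower in small steps until there is contact.

carry_out:
  motion:
    - [0,0,-0.1,0,0.5]
    - [0,0,-0.2,0,0.5]
    - [0,0,-0.2,0,0.5]

```text
t: 7.15
eef_pos: [0.465, -0.2519, 0.0313]
tool_rot: [160.6, 90.0, 171.3]
contact_force: [-0.5, 0.2, -2.5]
finger_gap: 0.0671
```

carry_out:
  motion:
    - [0,0,-0.1,0,0.5]
    - [0,0,-0.1,0,0.5]
    - [0,0,-0.1,0,0.5]

```text
t: 7.52
eef_pos: [0.4653, -0.2519, 0.0309]
tool_rot: [-29.8, 90.0, -19.1]
contact_force: [-0.8, 1.5, 5.2]
finger_gap: 0.0666
```

Contact: the force changed from -2.5 to +5 N. I open the fingers.

carry_out:
  motion:
    - [0,0,0,0,0.85]
    - [0,0,0,0,1]
    - [0,0,0,0,1]
    - [0,0,0,0,1]
    - [0,0,1,0,1]

```text
t: 8.15
eef_pos: [0.4644, -0.2517, 0.04]
tool_rot: [155.9, 89.9, 166.6]
contact_force: [-0.6, 0.1, 0.2]
finger_gap: 0.0852
```

carry_out:
  motion:
    - [0,0,3,0,1]
    - [0,0,7,0,1]
    - [0,0,12,0,1]
    - [0,0,18,0,1]
    - [0,0,20,0,1]

```text
t: 8.78
eef_pos: [0.4665, -0.2525, 0.2457]
tool_rot: [-28.5, 89.5, -17.8]
contact_force: [-0.4, 0.4, -1.2]
finger_gap: 0.0851
```

Run:
```python
from m import *
f,s=grab('wrist','wrist5.png');print(s['t'],s['eef_pos'],s['tool_rot'],s['contact_force'],s['finger_gap'])
P=np.load('pics/wrist5.npz')['P'];X,Y,Z=P[...,0],P[...,1],P[...,2]
m=(abs(X-.465)<.05)&(abs(Y+.252)<.05)&(Z>.068)&(Z<.085);p=P[m];print(m.sum(),p.min(0),p.max(0),circ(p[:,:2],.033,[.465,-.25]))
```

```text
8.775 [ 0.46650836 -0.25248026  0.24570238] [-28.46371006  89.48780007 -17.75293726] [-0.4093006   0.39400658 -1.16125887] 0.0850646971232646
765 [ 0.42907988 -0.28622007  0.06800023] [ 0.4974547  -0.21779531  0.07666101] (array([ 0.46305249, -0.25216375]), np.float64(0.0007126682301235726))
```

View pics/wrist5.png

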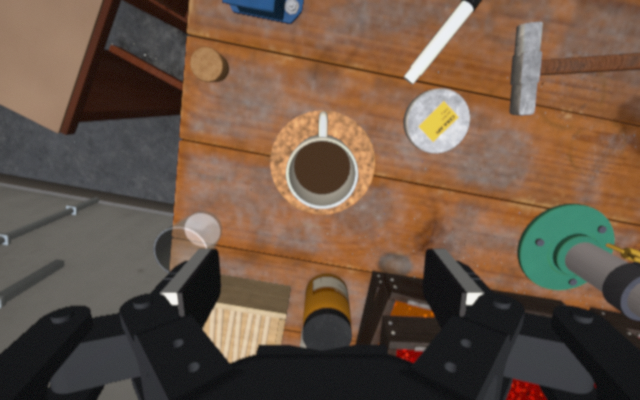

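The mug stands on the mat, its rim centred at (322,178) in the picture and at (0.463,-0.252) in the world. Next is the disc.

carry_out:
  motion:
    - [0.5,4,1,0,1]
    - [1.3,10,2,0,1]
    - [2.2,16,3,0,1]
    - [3,22,3,0,1]
    - [3.5,26.5,3,0,1]

```text
t: 9.45
eef_pos: [0.4996, 0.0153, 0.2701]
tool_rot: [123.8, 90.0, 134.5]
contact_force: [0.7, -0.8, -0.5]
finger_gap: 0.0855
```

carry_out:
  motion:
    - [0.5,2.5,0,0,1]
    - [0.9,4.6,0,0,1]
    - [0.9,4.6,0,0,1]

```text
t: 9.82
eef_pos: [0.509, 0.06, 0.2698]
tool_rot: [-173.4, 89.9, -162.6]
contact_force: [0.2, -0.1, 0.7]
finger_gap: 0.0853
```

Run:
```python
from m import *
f,s=grab('wrist','wrist6.png');print(s['t'],s['eef_pos'],s['tool_rot'],s['contact_force'],s['finger_gap'])
R=Ro.from_euler('xyz',s['tool_rot'],degrees=True).as_matrix();print(R.round(3))
P=np.load('pics/wrist6.npz')['P'];X,Y,Z=P[...,0],P[...,1],P[...,2]
m=(abs(X-.51)<.05)&(abs(Y-.057)<.05)&(Z>.16)&(Z<.175);p=P[m];print(m.sum(),np.median(p,0),p.min(0),p.max(0),cv2.minEnclosingCircle(p[:,:2].astype(np.float32)))
```

```text
9.825 [0.50897382 0.05997646 0.26982729] [-173.39768385   89.94559663 -162.63079195] [ 0.21894837 -0.07108459  0.72789955] 0.08528321894933467
[[-0.001 -0.187  0.982]
 [-0.     0.982  0.187]
 [-1.    -0.    -0.001]]
4902 [0.50972781 0.05741503 0.16826239] [0.48108267 0.02711836 0.16007958] [0.54159086 0.08808    0.17059936] ((0.5114933848381042, 0.0576198510825634), 0.030782558023929596)
```

View pics/wrist6.png

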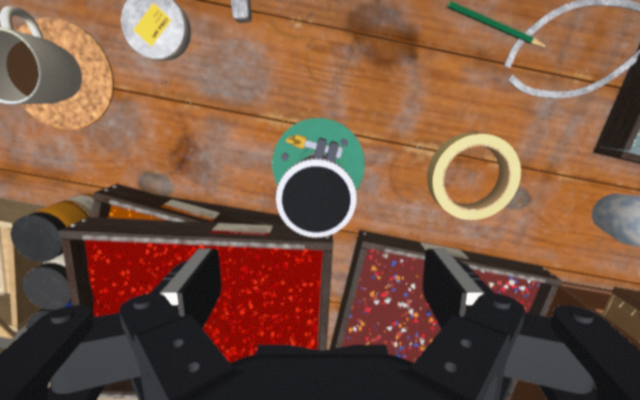

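The disc is centred at (316,198) in the picture and (0.511,0.0575) in the world, midway between the fingers. Its top reads 0.168, against 0.167 expected. I descend and grip it.

carry_out:
  motion:
    - [0.2,-0.2,-5,0,1]
    - [0.2,-0.2,-9,0,1]
    - [0.2,-0.2,-12,0,1]
    - [0.2,-0.2,-13,0,1]
    - [0.2,-0.2,-13,0,1]

```text
t: 10.5
eef_pos: [0.5112, 0.0565, 0.1404]
tool_rot: [-128.7, 90.0, -118.0]
contact_force: [0.1, 0.6, 0.6]
finger_gap: 0.0852
```

carry_out:
  motion:
    - [0,0,0,0,0.8]
    - [0,0,0,0,0.7]
    - [0,0,0,0,0.4]
    - [0,0,0,0,0.4]
    - [0,0,0,0,0.4]
  force: 70

```text
t: 11.12
eef_pos: [0.5119, 0.0571, 0.1424]
tool_rot: [-8.3, 89.8, 2.5]
contact_force: [-1.2, -1.2, 5.6]
finger_gap: 0.0578
```

Run:
```python
from m import *
f,s=grab('side','side7.png');print(s['t'],s['eef_pos'],s['contact_force'],s['wrist_torque'],s['finger_gap'])
c=f['image'][150:270,220:380];cv2.imwrite('pics/side7c.png',cv2.cvtColor(cv2.resize(c,None,fx=4.5,fy=4.5),cv2.COLOR_RGB2BGR))
```

```text
11.125 [0.51191433 0.05707817 0.1423746 ] [-1.24463983 -1.22191674  5.57320069] [-0.39834439  0.38077448 -0.01388297] 0.05775613567390905
```

View pics/side7c.png

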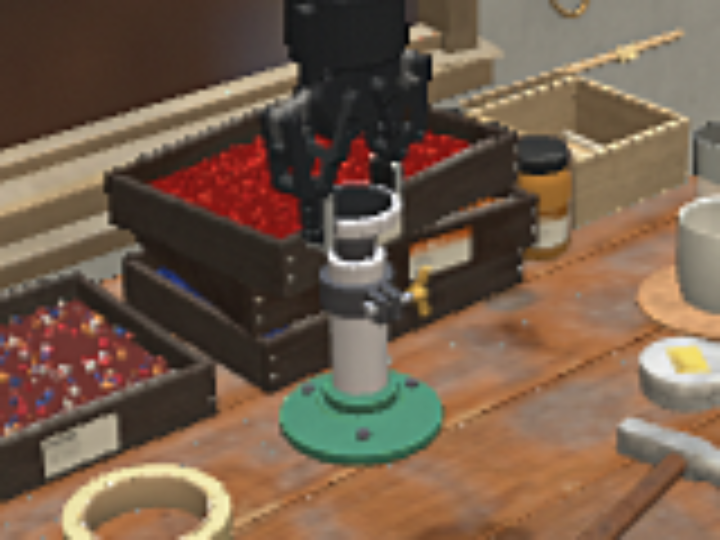

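The disc is gripped on centre: the gap reads 57.8, and the mug showed the same offset of about 2 mm. I draw it up gently.

carry_out:
  motion:
    - [0,0,0,0,0.4]
    - [0,0,0.3,0,0.4]
    - [0,0,0.8,0,0.4]
    - [0,0,1.4,0,0.4]
    - [0,0,2,0,0.4]

```text
t: 11.8
eef_pos: [0.5109, 0.057, 0.1605]
tool_rot: [-157.4, 90.0, -146.7]
contact_force: [2.0, -2.6, -4.8]
finger_gap: 0.0574
```

Run:
```python
from m import *
s=telemetry.observe();print(s['t'],s['eef_pos'],s['contact_force'],s['wrist_torque'],s['finger_gap'])
```

```text
11.8 [0.51093919 0.05702368 0.1605187 ] [ 1.99500385 -2.57503855 -4.75634263] [-0.85283855 -0.6167609  -0.00253634] 0.05744526864683331
```

carry_out:
  motion:
    - [0,0,0.6,0,0.4]
    - [0,0,1.2,0,0.4]
    - [0,0,1.8,0,0.4]
    - [0,0,2.4,0,0.4]
    - [0,0,3,0,0.4]

```text
t: 12.42
eef_pos: [0.5109, 0.0571, 0.1907]
tool_rot: [-174.6, 90.0, -163.9]
contact_force: [1.4, -2.7, -4.9]
finger_gap: 0.0575
```

carry_out:
  motion:
    - [0,0,0.5,0,0.4]
    - [0,0,0.9,0,0.4]
    - [0,0,1.1,0,0.4]
    - [0,0,1.1,0,0.4]
    - [0,0,1.1,0,0.4]

```text
t: 13.05
eef_pos: [0.5113, 0.0572, 0.2017]
tool_rot: [-0.8, 90.0, 9.9]
contact_force: [0.4, -2.5, -1.5]
finger_gap: 0.0579
```

Run:
```python
from m import *
f,s=grab('side','side8.png');print(s['t'],s['eef_pos'],s['contact_force'],s['wrist_torque'],s['finger_gap'])
c=f['image'][150:270,220:380];cv2.imwrite('pics/side8c.png',cv2.cvtColor(cv2.resize(c,None,fx=4.5,fy=4.5,interpolation=cv2.INTER_CUBIC),cv2.COLOR_RGB2BGR))
f,s=grab('scene','scene8.png')
c=f['image'][140:270,240:410];cv2.imwrite('pics/scene8c.png',cv2.cvtColor(cv2.resize(c,None,fx=4.5,fy=4.5,interpolation=cv2.INTER_CUBIC),cv2.COLOR_RGB2BGR))
```

```text
13.05 [0.51125134 0.05720183 0.20167228] [ 0.41735848 -2.53298858 -1.49909605] [-0.75926485 -0.25647984 -0.0068921 ] 0.0579053760871708
```

View pics/side8c.png

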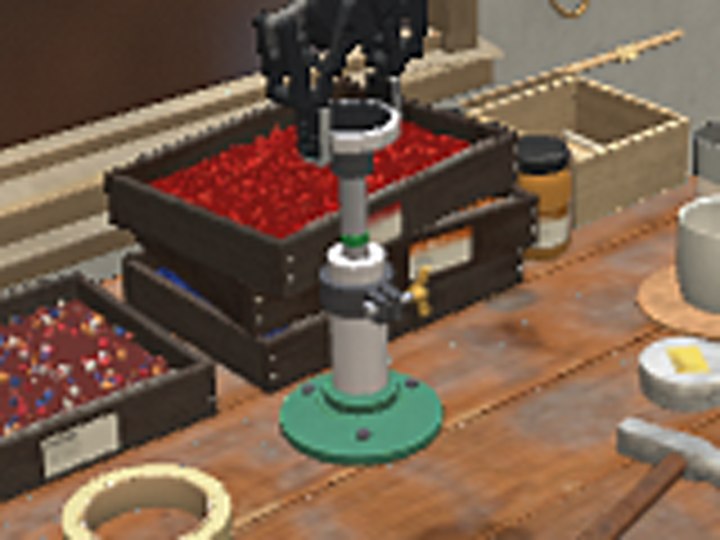

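View pics/scene8c.png

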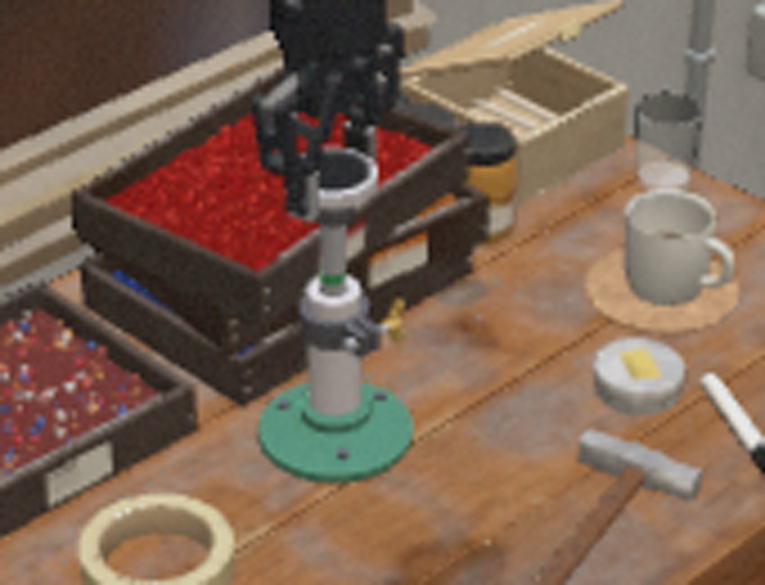

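Green band is fully visible at (355,240) in the side crop, with a bit of plain steel below it and no red. I check the height and whether it slips over time.

carry_out:
  motion:
    - [0,0,0,0,0.4]
    - [0,0,0,0,0.4]
    - [0,0,0,0,0.4]
    - [0,0,0,0,0.4]
    - [0,0,0,0,0.4]

```text
t: 13.78
eef_pos: [0.5111, 0.0572, 0.2013]
tool_rot: [12.9, 90.0, 23.6]
contact_force: [0.6, -1.1, -2.0]
finger_gap: 0.058
```

Run:
```python
from m import *
for n in ('scene','side','wrist'):
    f,s=grab(n,n+'9.png')
    P=np.load(f'pics/{n}9.npz')['P'];X,Y,Z=P[...,0],P[...,1],P[...,2];I=f['image'].astype(int)
    r=np.hypot(X-.511,Y-.0575)
    m=(r<.026)&(Z>.2)&(Z<.245);print(n,'disc top',m.sum(),np.median(Z[m]) if m.sum() else None)
    g=(r<.02)&(Z>.12)&(Z<.2)&(I[...,1]>I[...,0]+30)&(I[...,1]>I[...,2]+20);print(' green z',g.sum(),np.percentile(Z[g],[0,50,100]) if g.sum() else None)
    if n!='wrist':
        m=(r<.012)&(Z>.12)&(Z<.2);print(' red',((I[...,0]>I[...,1]+60)&m).sum())
d=np.load('pics/side7.npz')['P'];r=np.hypot(d[...,0]-.511,d[...,1]-.0575);m=(r<.026)&(d[...,2]>.155)&(d[...,2]<.18);print('before side',np.median(d[...,2][m]))
print(s['t'],s['eef_pos'],s['contact_force'],s['finger_gap'])
```

```text
scene disc top 92 0.22511918034830317
 green z 11 [0.13668122 0.14074099 0.14552787]
 red 0
side disc top 91 0.22566673355390396
 green z 14 [0.13841955 0.14298801 0.14604872]
 red 1
wrist disc top 12855 0.22725901468585302
 green z 0 None
before side 0.16713696892440025
13.875 [0.51105324 0.05713676 0.20130671] [ 0.58503524 -2.1670082  -0.8705199 ] 0.05799061887978298
```

View pics/wrist9.png

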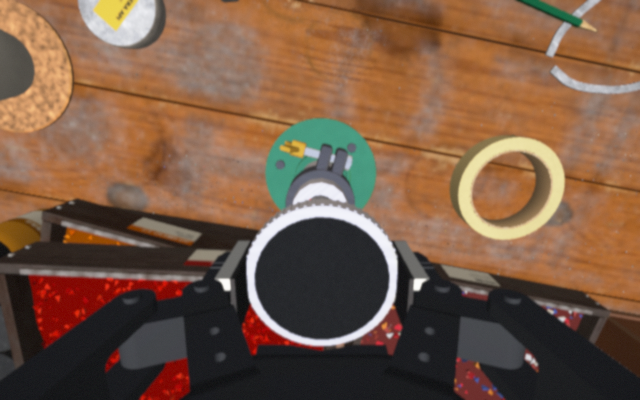

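The post is drawn out about 59 mm, and the window is 50–74 mm. I nudge it up 3 mm to the middle, hold, and check again.

carry_out:
  motion:
    - [0,0,0.2,0,0.4]
    - [0,0,0.3,0,0.4]
    - [0,0,0.3,0,0.4]
    - [0,0,0.3,0,0.4]
    - [0,0,0.3,0,0.4]

```text
t: 14.55
eef_pos: [0.5109, 0.0571, 0.2042]
tool_rot: [174.6, 90.0, -174.7]
contact_force: [1.2, -1.7, -4.2]
finger_gap: 0.0575
```

carry_out:
  motion:
    - [0,0,0,0,0.4]
    - [0,0,0,0,0.4]
    - [0,0,0,0,0.4]
    - [0,0,0,0,0.4]
    - [0,0,0,0,0.4]

```text
t: 15.18
eef_pos: [0.511, 0.0571, 0.2043]
tool_rot: [140.3, 90.0, 151.0]
contact_force: [1.1, -1.5, -4.2]
finger_gap: 0.0578
```

Run:
```python
from m import *
for n in ('scene','side','wrist'):
    f,s=grab(n,n+'10.png')
    P=np.load(f'pics/{n}10.npz')['P'];X,Y,Z=P[...,0],P[...,1],P[...,2];I=f['image'].astype(int)
    r=np.hypot(X-.511,Y-.0575)
    m=(r<.026)&(Z>.2)&(Z<.245);print(n,'disc top',m.sum(),np.median(Z[m]))
    if n=='side':
        c=f['image'][160:230,270:350];cv2.imwrite('pics/side10c.png',cv2.cvtColor(cv2.resize(c,None,fx=8,fy=8,interpolation=cv2.INTER_CUBIC),cv2.COLOR_RGB2BGR))
print(s['t'],s['eef_pos'],s['contact_force'],s['finger_gap'])
```

```text
scene disc top 92 0.22827645788118173
side disc top 99 0.22859410314176606
wrist disc top 12844 0.23024229668398122
15.275 [0.5110227  0.05716532 0.20429916] [ 1.36788748 -1.89422884 -3.90703815] 0.05724608960914354
```

View pics/side10c.png

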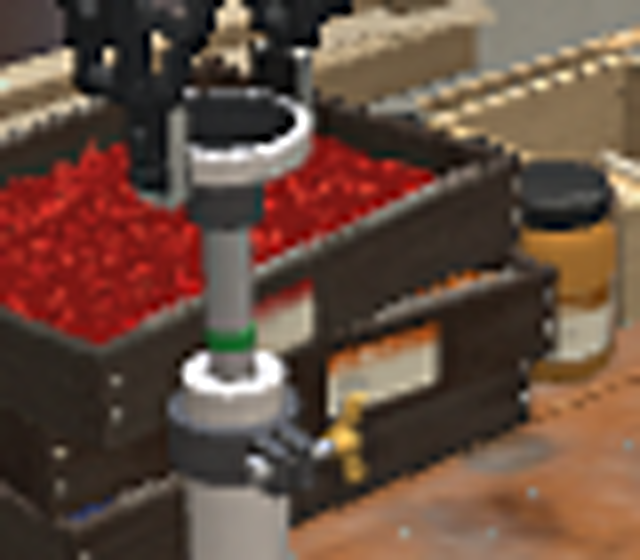

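The green band at (230,340) stands clear of the sleeve, with plain rod below it and no red. The pose is steady, so I hand in.

```bash
python3 -c "
from rig import ticket;print(ticket.close_job())"
```

```text
the job is handed in; nothing more can be done
None
```

The mug is standing upright on the cork mat, and the post is drawn up and held still gripped, ready for you to tighten the clamp screw.

- **Mug:** I lifted it by its body, set it on the mat and let go before touching the post. The last measurement put it within about 3 mm of the mat's centre.
- **Post:** It is drawn out about 62 mm; the window is 50 to 74 mm. The cameras put the disc's top at 228 to 230 mm, so they agree to 2 mm. The side picture shows the whole green band above the sleeve with plain rod below it and no red.
- **Hold:** The grip is set to 70 N. Over the last 0.7 s the height stayed within 0.1 mm, with about 4 N hanging on the tool.
- **Disagreements:** The finger opening reads about 2 mm less than the stated widths for both the mug and the disc. One check on the earlier side picture counted a single reddish pixel near the rod. I saw no red band in the picture and put it down to the tray of red beads behind. I did not repeat that check after the final 3 mm lift.
- **Everything else:** I touched nothing else, and nothing looked shifted in the pictures I viewed, but I did not measure the other objects again at the end. It took about 15 s.

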